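# Open the filter cover of the inspection lamp

## Task

Press the orange snap tab on the lamp unit down with a fingertip, so that the black filter cover is released, then push the cover by its blue rib along its track until it is completely off its seat and lies flat on the parking ledge of the lamp unit. Do not lift or carry the cover, let the tab spring back up, and leave the three loose things standing around the lamp where they are.

Things in the scene. Friction and masses are not known exactly. Their poses are not given: they have to be found in the camera images.
- lamp: Cream lamp unit, fixed to the bench, 155 (x) x 250 (y) mm; its flat deck is 95 mm above the bench. Origin: centre of its underside; z up, y along the track. The track on the deck is centred at x = +25 mm between two grey rails (79 mm apart inside, 10 mm above the deck). In it, from -y to +y: ejector block, seat, orange tooth, parking ledge level with the seat, end stop.
- tab_top (a point): Centre of the top face of the orange snap tab, a block 24 (lamp x) x 34 (lamp y) mm on the deck beside the track, at lamp x -56, y +4 mm. Its top is 18 mm above the deck when up. It is pressed straight down.
- snap_tab (a joint): How far the tab is pressed down, m: 0 up, 0.008 fully down on a hard stop. It carries the tooth (20 mm wide, 8 mm high, at lamp y 1 to 7 mm in the track), which sinks with it and frees the cover at about 0.006. Spring return; pressing takes about 4 to 9 N. Tab and tooth rise again when let go.
- cover: Black filter cover, loose, 76 (x) x 90 (y) x 14 mm high, about 0.11 kg. Origin: centre of its underside; axes parallel to the lamp's. Seated: at about lamp (25, -44, 95) mm, held by the tooth at its +y edge. Once the tab is pressed down, a spring ejector shifts it about 14 mm in lamp +y, past the tooth, which cannot catch it again. It then slides on in +y (under 3 N).
- rib (a point): Centre of the blue rib on the cover's flat top, the place to push in lamp +y: 50 (x) x 8 (y) x 18 mm high, from 14 to 32 mm above the deck, at y +15 mm from the cover's origin. Behind it (-y) 56 mm of the cover's top are free, then the ejector block, no higher than the cover's top (14 mm above the deck).
- ledge (a point): Centre of the parking ledge, on the deck in the track, at lamp (25, 62, 95) mm. The cover is completely off its seat when its origin is at lamp y +45 mm or more; the end stop, 6 mm high, stops it at lamp y +70 mm.
- filter (a point): Centre of the green round filter in a 55 mm square well in the seat (seat: lamp y -90 to 0 mm), hidden under the cover at the start.
- ring_gauge_mid (a point): Centre of a loose steel ring gauge, 56 mm outside diameter, 20 mm high, on the bench; leave alone.
- eyepiece_mid (a point): Centre of a loose black eyepiece standing on the bench, 38 mm in diameter, 44 mm high; leave alone.
- weight_mid (a point): Centre of a loose brass weight standing on the bench, 36 mm in diameter, 45 mm high; leave alone.
There are look-alikes about, which are no part of the job. What is shaped like the cover but yellow is not meant. What is shaped like the part that bears eyepiece_mid but pink is not meant.

How it is judged:
On the way, in this order (a step that is already met when the one before it is completed fails the run):
1. the snap tab is pressed in by the fingers and the cover is released (value of joint snap_tab above 0.0055 m and contact force between the fingers and lamp above 0.5 N), for 0.05 s.
2. the cover is pushed off its seat by the fingers (y of cover in the frame of lamp above 0 m and z of cover in the frame of lamp above 0.09 m and contact force between the fingers and cover above 0.1 N).
At the end, for the whole second after the job is handed in: The cover lies flat (within 0.06 rad, 4 mm) and at rest in the track on the parking ledge, its origin 38 to 76 mm past the lamp's centre along the track (pushed at least 83 mm), the tab is up again (within 1.5 mm), and the bystanders stand upright (y of cover in the frame of lamp between 0.038 and 0.076 m and x of cover in the frame of lamp between 0.018 and 0.032 m and z of cover in the frame of lamp between 0.091 and 0.099 m and angle between cover's own z axis and vertical below 0.06 rad and linear speed of cover below 0.01 m/s and value of joint snap_tab below 0.0015 m and angle between each of ring_gauge_mid, eyepiece_mid, weight_mid's own z axis and vertical below 0.1 rad); the robot touches nothing.
It fails at once if the cover is lifted more than 10 mm above the deck or tipped (z of cover in the frame of lamp above 0.105 m or angle between cover's own z axis and vertical above 0.3 rad).
It fails at once if the cover falls off the lamp unit (z of cover in the frame of lamp below 0.08 m).
It fails at once if a bystander is moved more than 15 mm or lifted (distance of any of ring_gauge_mid, eyepiece_mid, weight_mid from where it was at the start of the episode above 0.015 m).
It also fails if it takes over 38 s, if anything falls off the work surface, if the arm or the gripper's body presses on something with over 40 N, if the wrist force passes 120 N, or if a joint passes its speed limit or range.

## Robot

A 6-joint arm with a two-finger parallel gripper is mounted at the origin on the work surface. World frame = base frame: x ahead of the robot, y to its left, z up, the work surface at z = 0. Lengths are in m, angles in rad, forces in N, time in s.
With the tool pointing down it reaches from about 0.375 to 0.975 m from the base axis. Payload 3.8 kg.
Tool frame: the origin (TCP) lies between the finger pads; the fingertips stand 17 mm ahead of it and the grasp point (between the pads) lies 2 mm behind it; x points along the fingers, y is the direction in which the jaws open and shut, and the axes are right-handed (so a half turn about x gives the same grasp; the last joint's range is limited). The gripper opens to 88 mm and grips with 3 to 60 N. Pads are 18 mm wide; open, the fingers measure 123 mm over their backs; the gripper's body (75 mm by 187 mm) begins 45 mm behind the grasp point.
Start: joints at [1.273, 0.264, 1.604, -0, 1.274, -0.037], TCP at [0.174, 0.652, 0.256] pointing down, gripper open.
Joint ranges: [-2.63, 2.63], [-0.94, 2.18], [0.31, 2.57], [-1.31, 4.45], [0, 2.66], [-2.55, 2.55]. Speed limits (rad/s): [2.57, 2.57, 3.14, 3.14, 3.14, 3.14].

## Interface

Orientations are given as a unit quaternion [w, x, y, z].
In Python, from rig import readout, optics, ctrl gives the robot as it stands.
- The arm moves only by the shell command python3 -m crank 'ROWS'. ROWS is text: rows parted by semicolons, each of 7 numbers parted by spaces: the finger opening in cm, from 0 to 8.81, then the shift along the tool's x, y, z in cm, then the turn, a rotation vector about the tool's x, y, z in rad. A call has 1 to 12 rows; each row is the pose to reach, as a shift and turn from the pose commanded when the call began, along the tool's axes at that moment; what a row does not reach only later rows make up. A row lasts 1/12 s, in which the tool goes at most 41.7 mm and 7.16 degrees, less where a joint would pass 70% of its speed; a pose out of reach is approached as far as the arm can. A call with a gripper value outside its range is refused whole. The fingers move at their own pace and stop on an object; the grip force is fixed at half the most. Time passes only in rows, so rows that repeat a pose let the fingers close. It gives the time, the measured TCP pose, the force and the opening at its end, in the units of the state.
- readout.sense(): the state, without advancing time (a new reading comes with each control period).
- optics.snapshot(name): name is "side" or "top" or "wrist"; returns a dict with "image" (480x640x3 uint8, red, green, blue), "K" (3x3 intrinsics, pixels), "k1" (the pictures are not rectified: a ray, as slopes to the right and down, at radius r is drawn at 1 + k1 r^2 times it, then the intrinsics apply), "R" (3x3) and "t" (3): a world point X has camera coordinates R X + t. Camera axes: x right, y down, z forward; pixel columns grow to the right and rows downward; lengths in m; the calibration is good to about 2 mm. A picture is of the moment at which its call begins. There is no depth.
- ctrl.job_done(): hands the job in, once; it reports no verdict.
The state is a dict: "time_s": time; "joint_positions": joint angles; "joint_vel": joint speeds; "joint_efforts": joint torques, N m; "tool_pos": TCP position; "orientation": TCP orientation; "contact_force": force on the tool from outside, world axes, zero at the start; "ft_torque": the same for the moment, N m; "gripper_width": opening from 0.0 (shut) to 1.0 (fully open).
Only numpy, scipy, OpenCV 4.12 (cv2) and the standard library are available. Lean on these libraries where they do the work, as an engineer would, in place of code of your own. Each camera call takes 0.05 s, during which the arm holds its last target.

## Working session

There is one attempt and no reset: what is moved stays moved. The work goes in short steps, Python scripts to look and compute and a shell command to move; the robot and the scene stay as the last step left them, time stands still between calls to the robot, and variables do not carry over. Pictures are saved under pics/ and viewed, and the job is handed in when it is done.

```bash
mkdir -p pics; ls; python3 - <<'E'
from rig import readout, optics
import cv2
print(readout.sense())
for n in ["side","top","wrist"]:
    s=optics.snapshot(n); cv2.imwrite(f"pics/{n}0.png",s["image"][:,:,::-1]); print(n,s["K"].tolist(),s["k1"],s["R"].tolist(),s["t"].tolist())
E
```

```text
pics
{'time_s': 0.0, 'joint_positions': array([ 1.27308915e+00,  2.64721116e-01,  1.60533527e+00,  1.12725367e-05,
        1.27368638e+00, -3.69049103e-02]), 'joint_vel': array([ 0.00242805, -0.00059488, -0.00112008, -0.00068919, -0.00128731,
       -0.00081332]), 'joint_efforts': array([ 1.65468853e-03, -5.02110636e+01, -3.56884181e+01,  7.27234036e-02,
        2.95121048e-02, -1.66853515e-04]), 'tool_pos': array([0.17386262, 0.65154877, 0.25443046]), 'orientation': array([ 0.70097241,  0.0911986 ,  0.7012331 , -0.09269646]), 'contact_force': array([ 0.36081252,  0.95179125, -0.66086941]), 'ft_torque': array([-0.01502703,  0.01780608, -0.01857252]), 'gripper_width': 0.9950083678426049}
side [[494.38968172496647, 0.0, 318.30456180418236], [0.0, 494.38968172496647, 245.1511083963777], [0.0, 0.0, 1.0]] -0.007589899966751646 [[0.8412164368057262, -0.5403456215031824, -0.01953242868198884], [-0.40499630651306595, -0.6057462597183012, -0.6848718570273297], [0.35823581361814194, 0.5840360247104864, -0.7284016911579214]] [-0.4839228906679295, 0.27925891298173483, 0.7284956571407167]
top [[611.1488668616189, 0.0, 313.3842739302085], [0.0, 611.1488668616189, 254.98273100895818], [0.0, 0.0, 1.0]] -0.09132286448493386 [[0.00478435838688937, -0.999700618761878, 0.02399547378036334], [-0.9916346905538198, -0.007838208672653522, -0.12883789417339156], [0.12898740405580658, -0.02317833755734525, -0.9913753145317983]] [-0.04172613231097701, 0.5794802224787857, 0.9073181348856334]
wrist [[422.25958100813705, 0.0, 315.8145012523217], [0.0, 422.25958100813705, 238.96564044614166], [0.0, 0.0, 1.0]] 0.03255605761361417 [[0.2583490272061833, 0.9660503101768655, -0.0016057237628851599], [0.9275404420230481, -0.247585090278346, 0.2799470512142498], [0.27004538239582854, -0.07381342207923434, -0.9600140989421172]] [-0.6751337980411826, -0.03880553541431896, 0.3881470896265405]
```

View pics/side0.png

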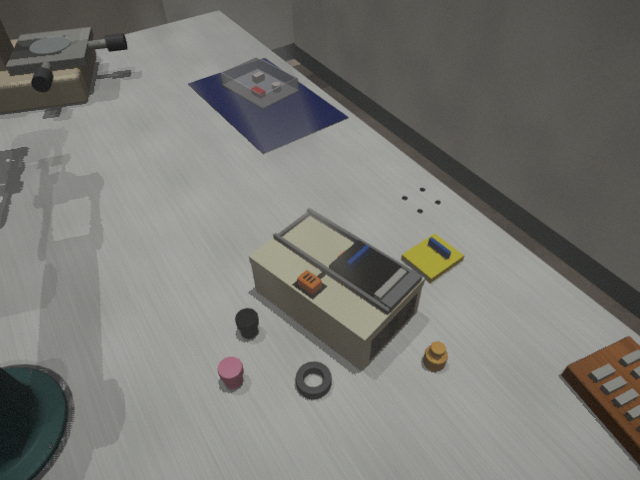

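View pics/top0.png

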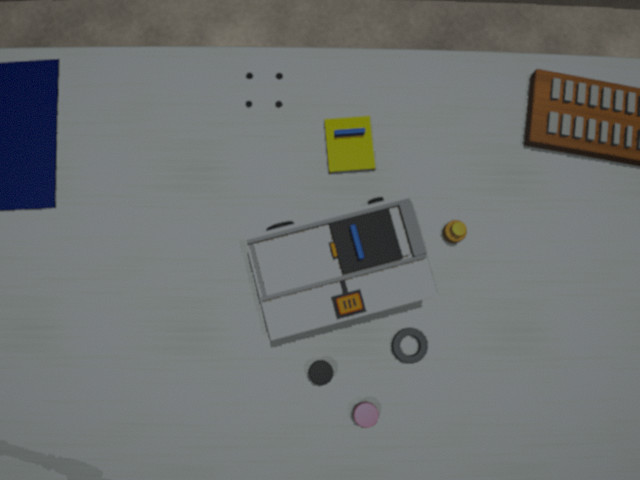

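View pics/wrist0.png

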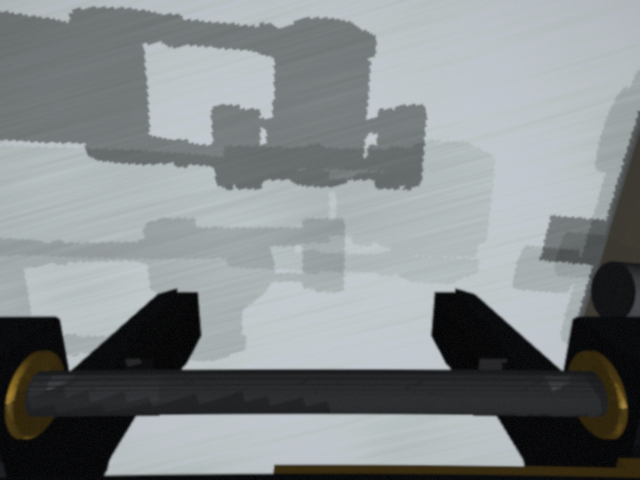

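The top view shows the lamp around (340,270), the black cover at (368,242) with its blue rib at (357,242), and the orange tab at (349,303). There is a yellow look-alike cover at (350,145) and a pink look-alike eyepiece at (366,414). I'll enlarge to confirm which is which and measure.

```bash
python3 - <<'E'
import cv2
t=cv2.imread("pics/top0.png"); s=cv2.imread("pics/side0.png")
cv2.imwrite("pics/top_c.png",cv2.resize(cv2.convertScaleAbs(t[190:350,235:445],alpha=1.3),None,fx=3.7,fy=3.7,interpolation=cv2.INTER_CUBIC))
cv2.imwrite("pics/side_c.png",cv2.resize(cv2.convertScaleAbs(s[200:365,240:440],alpha=1.5),None,fx=3.6,fy=3.6,interpolation=cv2.INTER_CUBIC))
E
```

```text
(no output)
```

View pics/top_c.png

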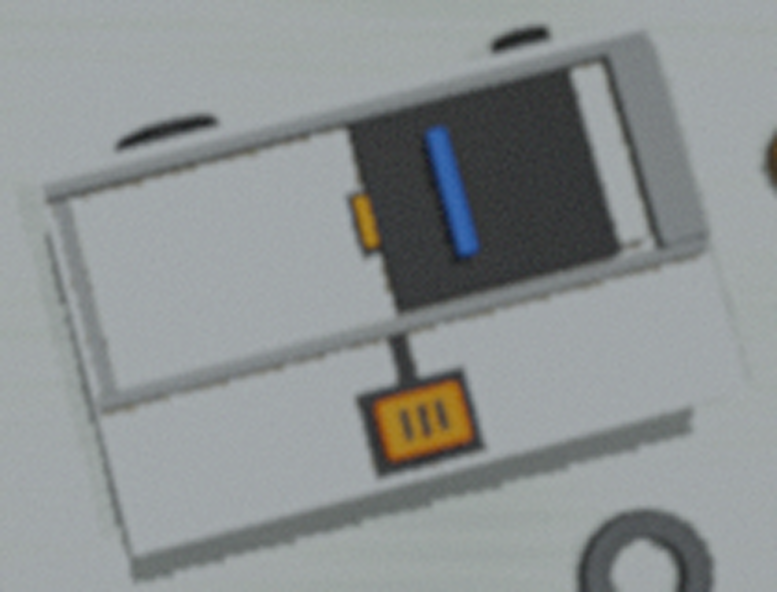

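View pics/side_c.png

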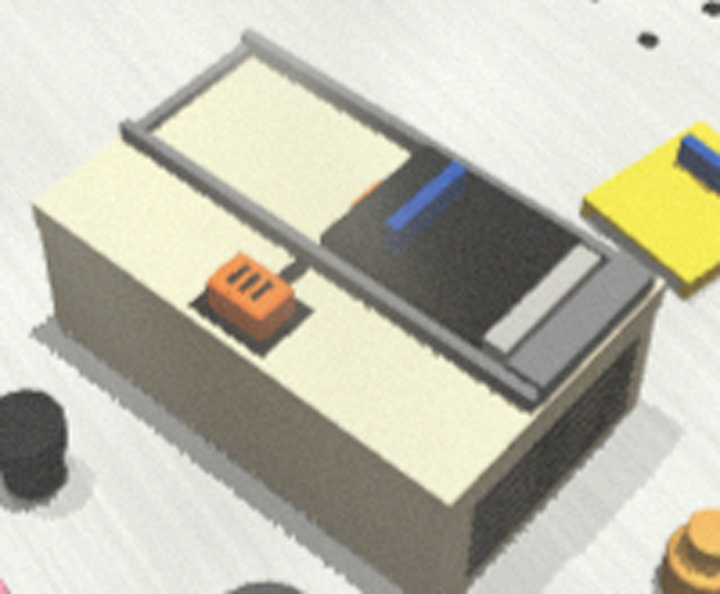

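```bash
cat > h.py <<'E'
import numpy as np
from scipy.spatial.transform import Rotation as Ro
def proj(s,X):
    c=np.asarray(X)@s["R"].T+s["t"]; p=c[:,:2]/c[:,2:]; p=p*(1+s["k1"]*(p**2).sum(1,keepdims=True))
    return p@np.array([[s["K"][0,0],0],[0,s["K"][1,1]]])+s["K"][:2,2]
def lam(q,L):
    c,n=np.cos(q[2]),np.sin(q[2]); L=np.asarray(L,float)/1000
    return np.c_[q[0]+c*L[:,0]-n*L[:,1], q[1]+n*L[:,0]+c*L[:,1], L[:,2]]
E
python3 - <<'E'
from h import *
from rig import optics
from scipy.optimize import least_squares
T=np.array([[372,398],[461,376],[477,440],[385,466],[427,130],[447,127],[478,250],[457,257],[133,555],[690,408],[348,125],[398,312]])
LT=[[-44,21,113],[-44,-13,113],[-68,-13,113],[-68,21,113],[50,-25,127],[50,-33,127],[0,-33,127],[0,-25,127],[-77.5,125,95],[-77.5,-125,95],[63,1,109],[-13,1,109]]
T=(T+.5)/3.7-.5+[235,190]
S=np.array([[35,208],[450,505],[240,253],[295,290],[260,318],[208,285],[455,163],[390,222],[128,122],[250,32]])
LS=[[-77.5,125,95],[-77.5,-125,95],[-44,21,113],[-44,-13,113],[-68,-13,113],[-68,21,113],[50,-29,127],[0,-25,127],[-17,125,105],[67,125,105]]
S=(S+.5)/3.6-.5+[240,200]
st,ss=optics.snapshot("top"),optics.snapshot("side")
ft=lambda q:(proj(st,lam(q,LT))-T); fs=lambda q:(proj(ss,lam(q,LS))-S)
for nm,f in [("top",ft),("side",fs),("both",lambda q:np.r_[ft(q),fs(q)])]:
    r=least_squares(lambda q:f(q).ravel(),[.58,0,.2],loss='soft_l1'); print(nm,r.x); 
    print(np.round(f(r.x),1).tolist())
q=r.x
print(lam(q,[[-56,4,113],[25,-29,127],[25,62,95]]))
E
```

```text
top [ 0.55651064 -0.07577785  0.25786121]
[[-0.5, 1.0], [-1.3, 1.0], [-1.3, 0.1], [0.3, -0.8], [-0.2, 0.2], [-0.2, -0.3], [0.7, 0.5], [0.8, -0.0], [-1.1, 0.2], [15.7, -3.8], [0.4, -0.4], [0.4, -0.1]]
side [ 0.55877159 -0.08002531  0.25973313]
[[-0.5, -1.2], [0.3, 1.2], [0.7, -0.9], [1.3, -0.2], [0.5, 1.1], [-0.9, -1.1], [2.9, 0.9], [-0.8, 0.7], [-1.0, -0.7], [-1.7, -0.4]]
both [ 0.55713777 -0.07686419  0.26552598]
[[0.5, 0.7], [-0.4, 0.4], [-0.2, -0.5], [1.5, -1.3], [0.2, -0.3], [0.3, -0.9], [1.4, -0.1], [1.6, -0.6], [0.3, 0.3], [16.6, -5.0], [0.8, -0.8], [1.2, -0.5], [-2.3, -1.6], [-1.3, 0.1], [-1.2, -1.6], [-0.6, -1.0], [-1.2, 0.3], [-2.7, -1.8], [0.9, -0.0], [-2.8, -0.2], [-3.0, -1.2], [-3.8, -1.0]]
[[ 0.50205064 -0.08769972  0.113     ]
 [ 0.58887172 -0.09828745  0.127     ]
 [ 0.56499179 -0.01047658  0.095     ]]
```

```bash
cat >> h.py <<'E'
Q=[0.5573,-0.0775,0.259]
def move(target,yawvec,flip=False,q=Q):
    """print shift (cm, tool axes) and rotvec to bring TCP to world target, tool x down, tool y along yawvec (world xy)"""
    from rig import readout
    s=readout.sense(); w=s["orientation"]; R=Ro.from_quat([w[1],w[2],w[3],w[0]]); 
    y=np.array([*yawvec,0.]);y/=np.linalg.norm(y)
    x=np.array([0,0,-1.]); best=None
    for sg in (1,-1):
        D=Ro.from_matrix(np.c_[x,sg*y,np.cross(x,sg*y)]); v=(R.inv()*D).as_rotvec()
        print("sign",sg,"rotvec",v.round(3),"deg",np.degrees(np.linalg.norm(v)).round(1))
    print("pos",s["tool_pos"].round(4),"F",s["contact_force"].round(2),"t",round(s["time_s"],2),"j6",s["joint_positions"][5].round(2),"w",round(s["gripper_width"],3))
    print("R",R.as_matrix().round(3).tolist())
    print("shift cm",(R.inv().apply(np.array(target)-s["tool_pos"])*100).round(2))
E
python3 - <<'E'
from h import *
P=lam(Q,[[-56,4,113],[25,-40,115],[25,62,95]]);print(P)
a=Q[2]
print("y along lamp y");move([P[0,0],P[0,1],.22],[-np.sin(a),np.cos(a)])
print("y along lamp x");move([P[0,0],P[0,1],.22],[np.cos(a),np.sin(a)])
E
```

```text
[[ 0.50214334 -0.0879758   0.113     ]
 [ 0.59171073 -0.10976301  0.115     ]
 [ 0.56558709 -0.01116506  0.095     ]]
y along lamp y
sign 1 rotvec [-0.52  -0.     0.001] deg 29.8
sign -1 rotvec [2.622e+00 1.000e-03 0.000e+00] deg 150.2
pos [0.1739 0.6519 0.2551] F [ 0.13 -0.76  0.41] t 0.25 j6 -0.04 w 0.997
R [[-0.0, 0.258, 0.966], [-0.001, 0.966, -0.258], [-1.0, -0.001, -0.0]]
shift cm [  3.57 -63.02  50.79]
y along lamp x
sign 1 rotvec [1.051e+00 1.000e-03 1.000e-03] deg 60.2
sign -1 rotvec [-2.091e+00 -1.000e-03  1.000e-03] deg 119.8
pos [0.1739 0.6519 0.2551] F [ 0.13 -0.76  0.41] t 0.25 j6 -0.04 w 0.997
R [[-0.0, 0.258, 0.966], [-0.001, 0.966, -0.258], [-1.0, -0.001, -0.0]]
shift cm [  3.57 -63.02  50.79]
```

Orange tab is at world ≈(0.502,-0.088), and the black cover (not the yellow one) sits in the track next to the ejector. I'll travel there with the fingers shut and the jaw axis along lamp x.

```bash
python3 -m crank '0 0 -4 3.2 .08 0 0; 0 0 -8 6.4 .16 0 0; 0 0 -11 9 .25 0 0; 0 0 -14 11.5 .33 0 0; 0 0 -17 14 .4 0 0; 0 0 -20 16.5 .48 0 0; 0 0 -23 19 .53 0 0; 0 0 -26 21.5 .6 0 0; 0 0 -29 24 .65 0 0; 0 0 -32 26 .7 0 0; 0 0 -32 26 .7 0 0; 0 0 -32 26 .7 0 0'; python3 - <<'E'
from h import *
P=lam(Q,[[-56,4,113]])
a=Q[2]
move([P[0,0],P[0,1],.20],[np.cos(a),np.sin(a)])
E
```

```text
time_s: 1.25
tool_pos: [0.3434, 0.2745, 0.2559]
orientation: [0.626, 0.328, 0.626, -0.328]
contact_force: [-0.1, 0.8, -0.2]
gripper_width: 0.118
sign 1 rotvec [ 0.347 -0.    -0.001] deg 19.9
sign -1 rotvec [-2.795e+00  1.000e-03 -1.000e-03] deg 160.1
pos [0.3434 0.2745 0.2559] F [-0.05  0.76 -0.19] t 1.25 j6 0.01 w 0.118
R [[0.0, 0.822, 0.569], [0.001, 0.569, -0.822], [-1.0, 0.001, -0.0]]
shift cm [ 5.57 -7.59 38.84]
```

```bash
python3 -m crank '0 0 -0.8 4 .05 0 0; 0 0 -1.6 8 .1 0 0; 0 1 -2.4 12 .15 0 0; 0 1.5 -3.2 16 .2 0 0; 0 2 -4 20 .25 0 0; 0 3 -4.8 24 .3 0 0; 0 4 -5.6 28 .347 0 0; 0 5 -6.4 32 .347 0 0; 0 5.57 -7.2 36 .347 0 0; 0 5.57 -7.59 38.84 .347 0 0; 0 5.57 -7.59 38.84 .347 0 0; 0 5.57 -7.59 38.84 .347 0 0'; python3 - <<'E'
from h import *
from rig import optics
import cv2
P=lam(Q,[[-56,4,113]])
a=Q[2]
move([P[0,0],P[0,1],.135],[np.cos(a),np.sin(a)])
for n in ["side","top","wrist"]:
    s=optics.snapshot(n); cv2.imwrite(f"pics/{n}1.png",s["image"][:,:,::-1])
E
```

```text
time_s: 2.25
tool_pos: [0.504, -0.0857, 0.1996]
orientation: [0.561, 0.43, 0.561, -0.43]
contact_force: [0.3, 0.8, 0.6]
gripper_width: 0.007
sign 1 rotvec [ 0.003 -0.001  0.   ] deg 0.2
sign -1 rotvec [-3.138e+00 -1.000e-03 -2.000e-03] deg 179.8
pos [ 0.504  -0.0857  0.1996] F [0.29 0.76 0.59] t 2.25 j6 -0.48 w 0.007
R [[-0.001, 0.966, 0.259], [0.001, 0.259, -0.966], [-1.0, -0.0, -0.001]]
shift cm [ 6.46 -0.24  0.18]
```

View pics/wrist1.png

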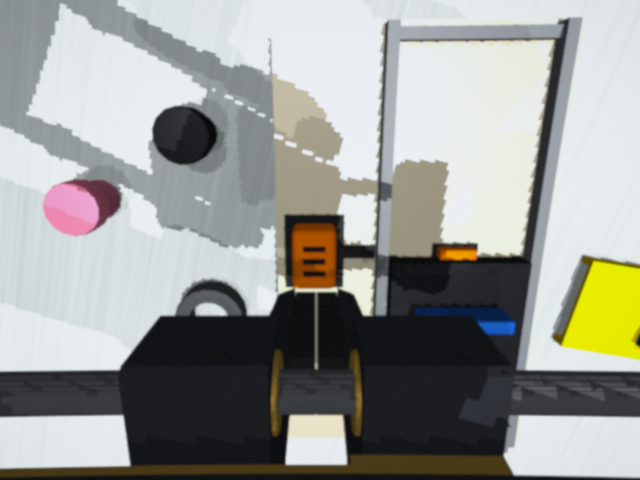

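View pics/side1.png

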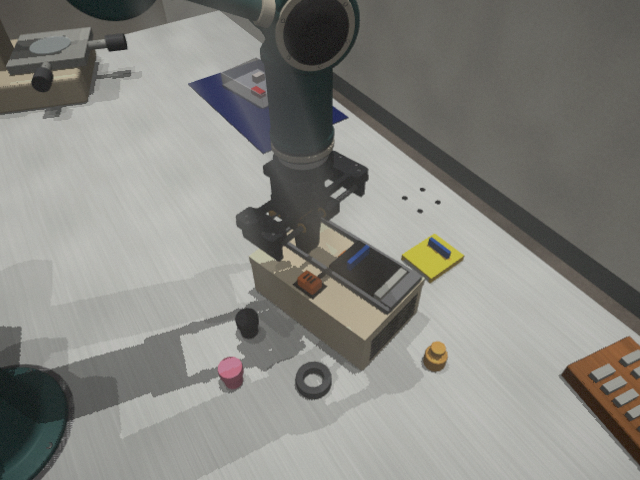

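```bash
python3 - <<'E'
from h import *
from rig import optics
import cv2
s=optics.snapshot("wrist")
cv2.imwrite("pics/wc.png",cv2.resize(s["image"][200:340,270:550,::-1],None,fx=2.8,fy=2.8,interpolation=cv2.INTER_CUBIC))
for q in ([.5565,-.0758,.258],Q,[.5588,-.0800,.26]):
    print(proj(s,lam(q,[[-68,21,113],[-44,21,113],[-44,-13,113],[-68,-13,113],[63,1,109],[50,-25,127],[0,-25,127]])).round(0).tolist())
E
```

```text
[[287.0, 229.0], [332.0, 230.0], [331.0, 289.0], [287.0, 289.0], [528.0, 264.0], [512.0, 323.0], [416.0, 322.0]]
[[287.0, 233.0], [333.0, 233.0], [332.0, 293.0], [288.0, 292.0], [528.0, 267.0], [512.0, 326.0], [416.0, 325.0]]
[[289.0, 238.0], [334.0, 238.0], [333.0, 297.0], [290.0, 297.0], [529.0, 272.0], [513.0, 331.0], [417.0, 330.0]]
```

View pics/wc.png

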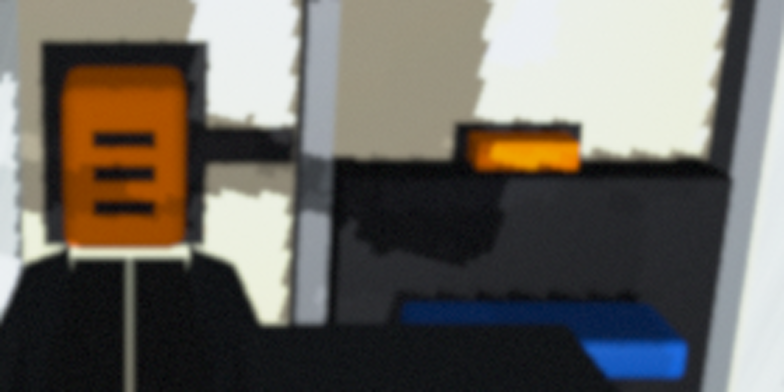

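Wrist view shows the tab top at px (292–337, 231–290), within 2–3 mm of the estimate and centred on the finger parting line (x≈316). Pressing straight down.

```bash
python3 -m crank '0 3 0 .1 0 0 0; 0 5 0 .1 0 0 0; 0 6.5 0 .1 0 0 0; 0 6.9 0 .1 0 0 0; 0 7.1 0 .1 0 0 0; 0 7.3 0 .1 0 0 0; 0 7.5 0 .1 0 0 0; 0 7.6 0 .1 0 0 0; 0 7.7 0 .1 0 0 0; 0 7.7 0 .1 0 0 0'; python3 - <<'E'
from rig import optics
import cv2
for n in ["side","top"]:
    s=optics.snapshot(n); cv2.imwrite(f"pics/{n}2.png",cv2.resize(s["image"][190:370,230:450,::-1],None,fx=3.5,fy=3.3))
E
```

```text
time_s: 3.28
tool_pos: [0.5034, -0.086, 0.1246]
orientation: [0.562, 0.43, 0.561, -0.43]
contact_force: [-1.8, 2.2, 3.3]
gripper_width: 0.004
```

View pics/side2.png

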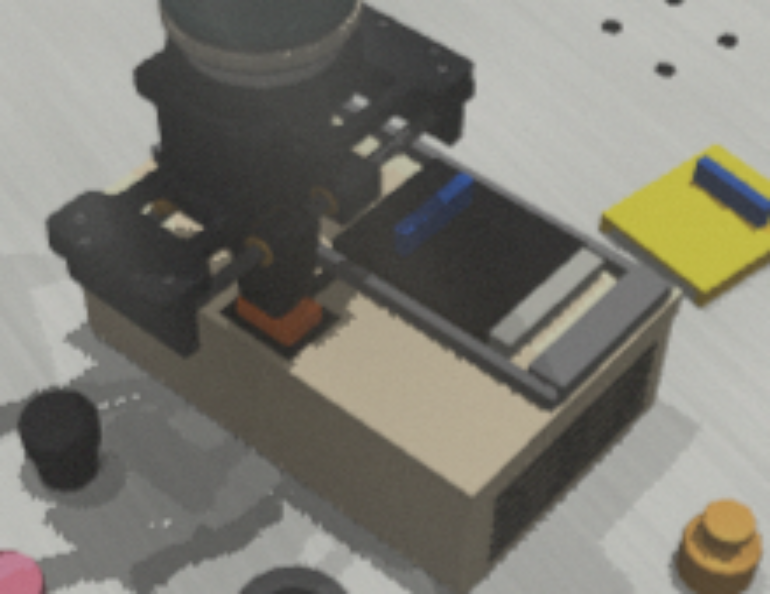

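The side view shows the ejector bar moved out with a gap behind it at crop (560,320), so the cover has been released. I'll press a little further to be sure, for the 0.05 s hold.

```bash
python3 -m crank '0 .15 0 0 0 0 0; 0 .25 0 0 0 0 0; 0 .3 0 0 0 0 0; 0 .3 0 0 0 0 0; 0 .3 0 0 0 0 0'; python3 - <<'E'
from rig import optics
import cv2
for n in ["side"]:
    s=optics.snapshot(n); cv2.imwrite(f"pics/{n}3.png",cv2.resize(s["image"][190:370,230:450,::-1],None,fx=3.5,fy=3.3))
E
```

```text
time_s: 3.8
tool_pos: [0.504, -0.0864, 0.1223]
orientation: [0.561, 0.431, 0.561, -0.43]
contact_force: [-6.8, 3.5, 15.0]
gripper_width: 0.004
```

View pics/side3.png

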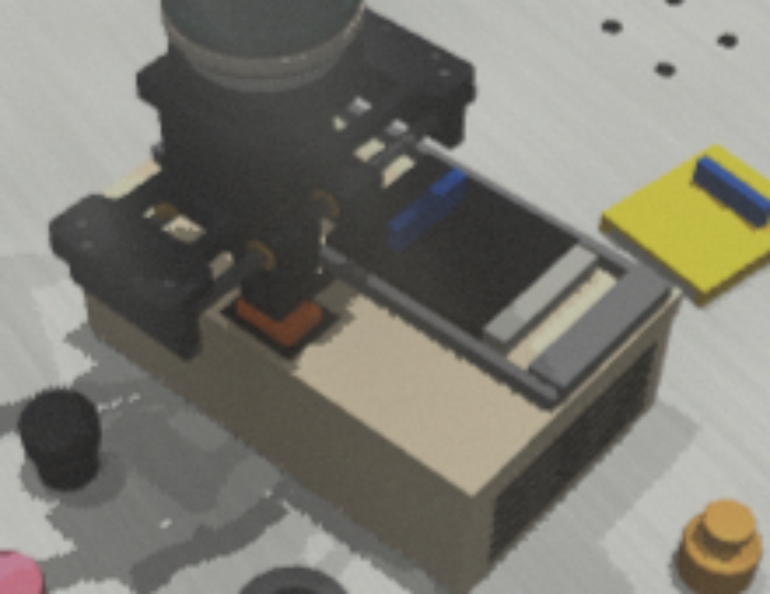

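Hard stop reached (15 N), and the cover has visibly shifted further. Lifting and moving over the cover, behind the rib.

```bash
python3 -m crank '0 -2 0 0 0 0 0; 0 -5 0 0 0 0 0; 0 -6 0 0 0 0 0; 0 -6 2.5 1.5 0 0 0; 0 -6 5.5 3.5 0 0 0; 0 -6 8 5 0 0 0; 0 -6 8 5 0 0 0; 0 -6 8 5 0 0 0'; python3 - <<'E'
from h import *
from rig import optics
import cv2
q=[.559,-.076,.259]
P=lam(q,[[25,-45,115]])[0]
move([P[0],P[1],.131],[np.cos(Q[2]),np.sin(Q[2])])
for n in ["side","top","wrist"]:
    s=optics.snapshot(n); cv2.imwrite(f"pics/{n}4.png",s["image"][:,:,::-1] if n=="wrist" else cv2.resize(s["image"][190:370,230:450,::-1],None,fx=3.5,fy=3.3))
    # expected rib top corners, cover at y=-30
    print(n,proj(s,lam(q,[[50,-11,127],[0,-11,127],[0,-19,127],[50,-19,127],[63,15,109]])).round(0).tolist())
E
```

```text
time_s: 4.52
tool_pos: [0.5945, -0.1148, 0.1791]
orientation: [0.561, 0.43, 0.561, -0.43]
contact_force: [-0.5, -0.2, 0.6]
gripper_width: 0.007
sign 1 rotvec [0.004 0.    0.   ] deg 0.2
sign -1 rotvec [-3.138 -0.     0.   ] deg 179.8
pos [ 0.5945 -0.1148  0.1791] F [-0.55 -0.24  0.59] t 4.52 j6 -0.49 w 0.007
R [[-0.0, 0.966, 0.26], [-0.0, 0.26, -0.966], [-1.0, -0.0, 0.0]]
shift cm [ 4.81  0.06 -0.16]
side [[359.0, 239.0], [339.0, 256.0], [343.0, 258.0], [363.0, 241.0], [352.0, 235.0]]
top [[340.0, 226.0], [350.0, 260.0], [355.0, 258.0], [346.0, 224.0], [320.0, 224.0]]
wrist [[376.0, 208.0], [261.0, 207.0], [261.0, 225.0], [375.0, 226.0], [402.0, 144.0]]
```

View pics/side4.png

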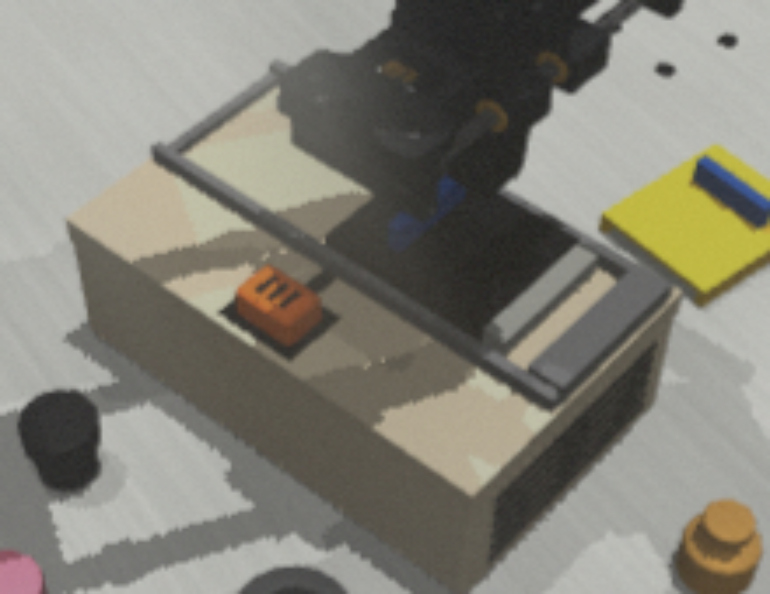

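View pics/wrist4.png

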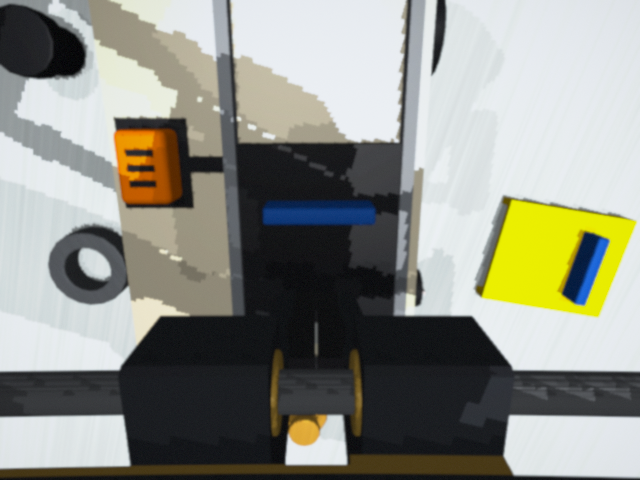

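View pics/top4.png

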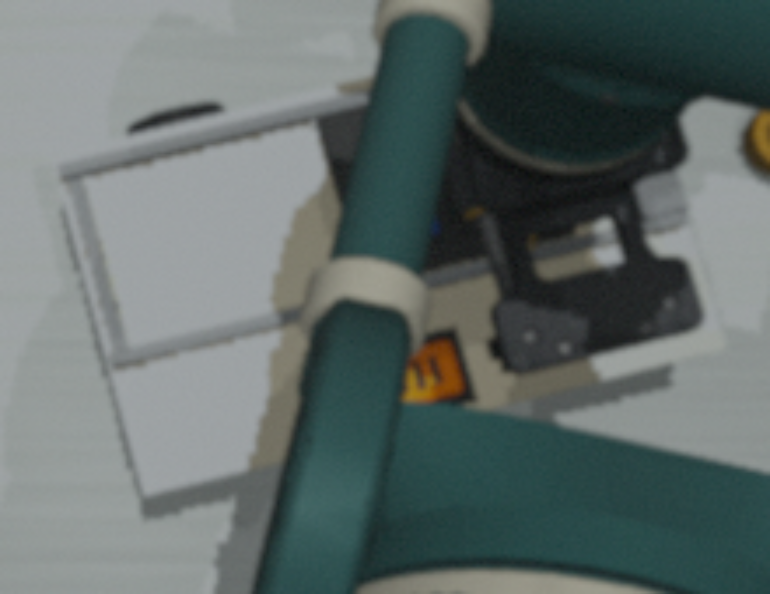

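The wrist view shows the rib at px (263–376, 203–225), matching the projection to about 2 px, so the cover is at lamp y≈-30. The tab is up again. The fingers are about 18 mm behind the rib, so I'll descend to 5 mm above the cover top and push.

```bash
python3 -m crank '0 2 0 0 0 0 0; 0 4 0 0 0 0 0; 0 4.8 0 0 0 0 0; 0 4.8 0 0 0 0 0; 0 4.8 0 -.7 0 0 0; 0 4.8 0 -1.4 0 0 0; 0 4.8 0 -2.1 0 0 0; 0 4.8 0 -2.8 0 0 0; 0 4.8 0 -3.5 0 0 0; 0 4.8 0 -4.2 0 0 0'; python3 - <<'E'
from rig import optics
import cv2
for n in ["side","wrist"]:
    s=optics.snapshot(n); cv2.imwrite(f"pics/{n}5.png",s["image"][:,:,::-1] if n=="wrist" else cv2.resize(s["image"][190:370,230:450,::-1],None,fx=3.5,fy=3.3))
E
```

```text
time_s: 5.5
tool_pos: [0.5833, -0.0733, 0.1332]
orientation: [0.562, 0.43, 0.56, -0.43]
contact_force: [0.4, -3.0, 1.5]
gripper_width: 0.006
```

View pics/side5.png

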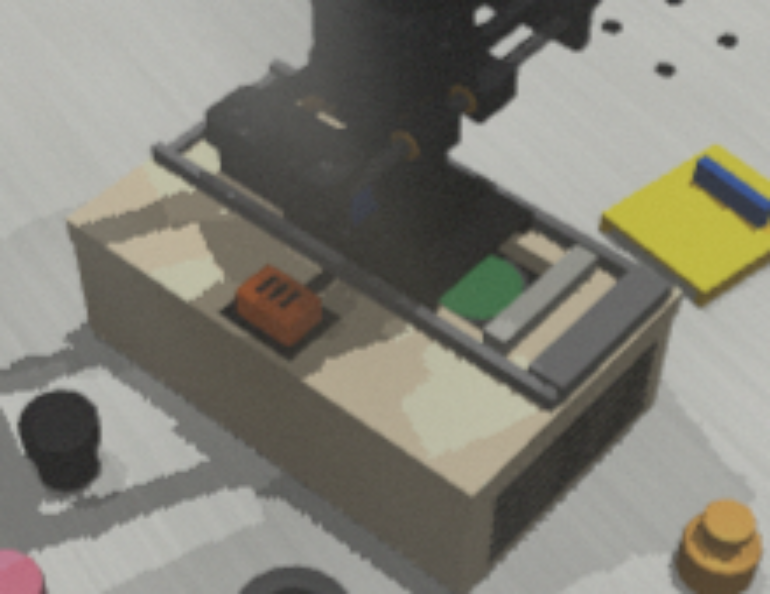

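View pics/wrist5.png

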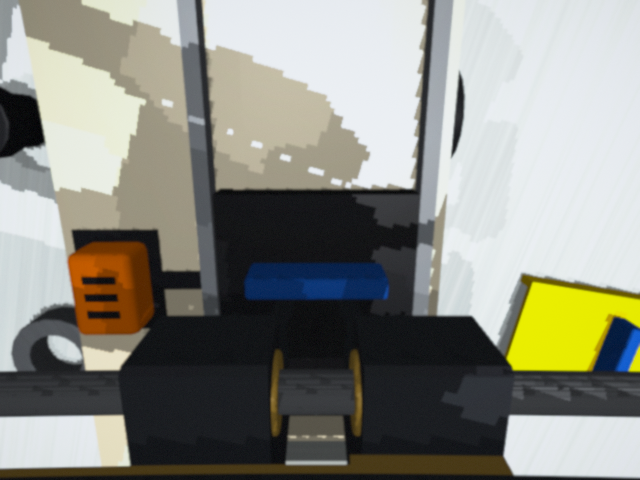

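Sliding nicely: green filter exposed, cover square in the track, about 3 N. Continuing another 63 mm, then backing off and rising.

```bash
python3 -m crank '0 0 0 -.7 0 0 0; 0 0 0 -1.4 0 0 0; 0 0 0 -2.1 0 0 0; 0 0 0 -2.8 0 0 0; 0 0 0 -3.5 0 0 0; 0 0 0 -4.2 0 0 0; 0 0 0 -4.9 0 0 0; 0 0 0 -5.5 0 0 0; 0 0 0 -5.9 0 0 0; 0 0 0 -6.2 0 0 0; 0 0 0 -6.2 0 0 0' && python3 -m crank '0 0 0 .6 0 0 0; 0 0 0 1.2 0 0 0; 0 -2 0 1.2 0 0 0; 0 -5 0 2 0 0 0; 0 -9 0 4 0 0 0; 0 -12 0 7 0 0 0; 0 -14 0 10 0 0 0; 0 -14 0 13 0 0 0; 0 -14 0 16 0 0 0; 0 -14 0 18 0 0 0; 0 -14 0 18 0 0 0'; python3 - <<'E'
from h import *
from rig import optics
import cv2
q=[.559,-.076,.259]
for n in ["side","top","wrist"]:
    s=optics.snapshot(n); cv2.imwrite(f"pics/{n}6.png",s["image"][:,:,::-1] if n=="wrist" else cv2.resize(s["image"][190:370,230:450,::-1],None,fx=3.5,fy=3.3))
    print(n,(proj(s,lam(q,[[63,103,109],[-13,103,109],[-13,13,109],[50,77,127],[0,77,127],[0,69,127]]))).round(1).tolist())
E
```

```text
time_s: 6.52
tool_pos: [0.566, -0.013, 0.1317]
orientation: [0.561, 0.43, 0.562, -0.43]
contact_force: [-0.0, 0.4, -0.7]
gripper_width: 0.005
time_s: 7.43
tool_pos: [0.6137, -0.1924, 0.2716]
orientation: [0.561, 0.431, 0.56, -0.432]
contact_force: [0.1, 0.2, -0.6]
gripper_width: 0.005
side [[313.7, 211.7], [283.6, 234.5], [322.5, 260.6], [319.4, 214.7], [299.3, 230.1], [302.7, 232.4]]
top [[260.4, 238.6], [273.3, 289.9], [334.6, 274.2], [279.8, 241.0], [288.6, 275.3], [294.2, 273.9]]
wrist [[387.1, -181.9], [246.9, -182.0], [254.6, 7.3], [364.9, -140.7], [269.1, -140.8], [269.6, -121.7]]
```

View pics/side6.png

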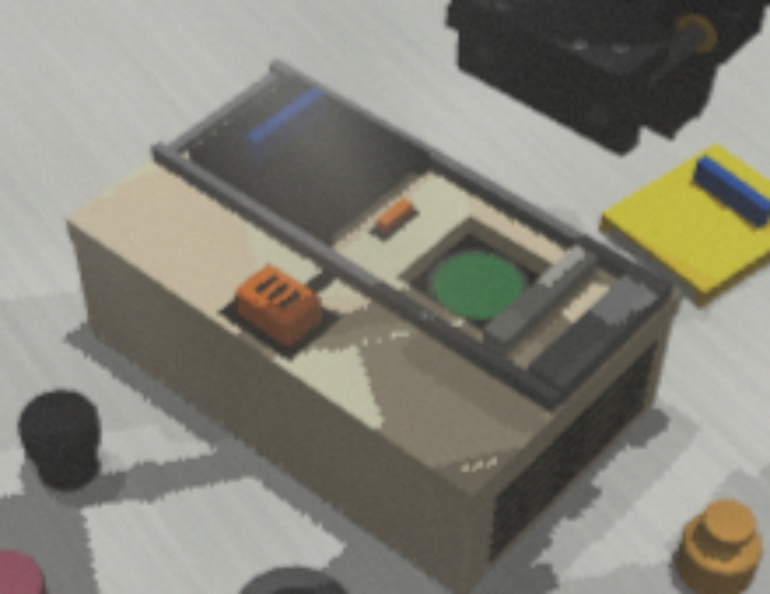

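View pics/top6.png

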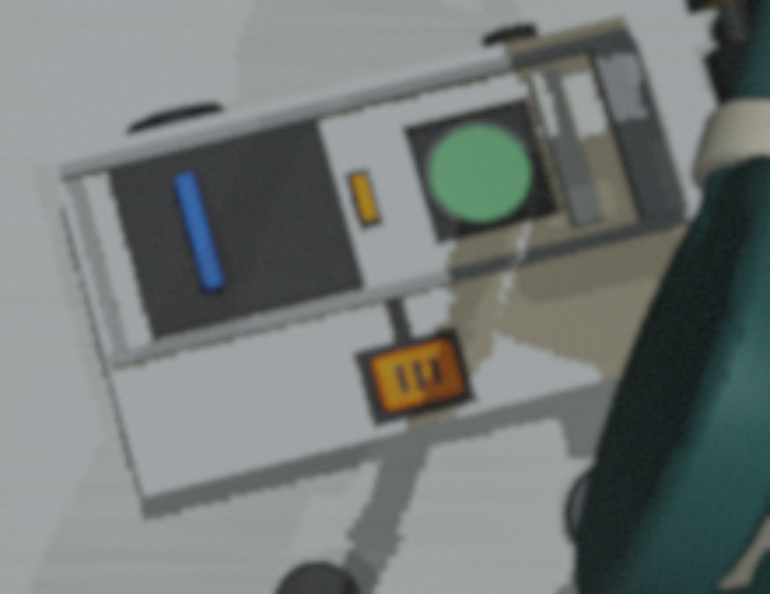

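View pics/wrist6.png

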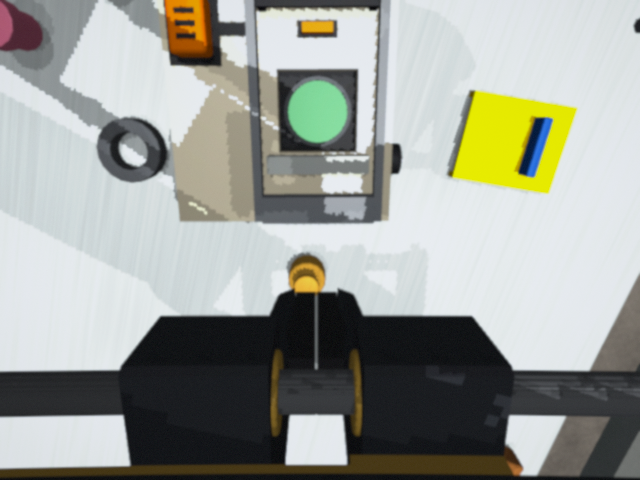

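The top view shows the cover square in the track. Its front edge at px (273,293) and rib at (288,278) put it at lamp y≈58 mm. The tooth and tab are up, the bystanders have not moved, and the arm is clear (0.6 N is sensor noise).

```bash
python3 -c "
from rig import ctrl,readout
print(readout.sense()['joint_vel'].round(3)); print(ctrl.job_done())"
```

```text
[ 0.023 -0.012  0.012 -0.002 -0.002  0.   ]
the job is handed in; nothing more can be done
None
```

The cover is off its seat and lying on the parking ledge, and I handed the job in at about 7.5 s of the 38 s allowed. The hand-in gives no verdict.

- **Tab:** I pressed the orange tab straight down with the closed fingertips until it hit its hard stop at about 15 N. The ejector then moved the cover out by about 14 mm, and the tab rose again when I let go.
- **Push:** I pushed the cover by its blue rib along the track with about 3 N, then backed off and lifted the arm clear.
- **Final position:** the last side and top pictures show the cover flat and square in the track at about lamp y +58 mm (allowed 38 to 76 mm).
- **Other checks:** the tab and tooth are up, the green filter is exposed, and the loose things I could see are still standing where they were. The arm hides part of the ring gauge in the last top picture, but the wrist picture shows it in full.

**Disagreements:** the side and top cameras gave lamp positions about 4 mm apart. The wrist camera settled this, and rib and cover then matched predictions to about 3 pixels. In the first fit, one white-on-white lamp corner read from the top picture was about 16 pixels off, so I discounted it.

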